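Daily check of the bench pull gauge

TASK

Do the daily check of the wide pull gauge, the one with the flat paddle. First push its drag marker all the way back to the slide's side bar, without pulling the slide; then pull the paddle out until the bar has carried the marker's fin level with the brass flag, and no further, and hold it there for two seconds. Ease the slide fully home under control, not letting it snap back, so that the marker alone stays at the flag; leave the narrow gauge and everything else on the bench as they are.

Things in the scene. Friction and masses are not known exactly. Their poses are not given: they have to be found in the camera images.
- gauge: Wide pull gauge, grey, fixed to the bench: base plate 330 x 220 x 12 mm, spring housing 75 x 75 mm, top 62 mm above the bench, at x +80 to +155 mm. Origin: centre of the base's underside. Axes: -x is the pull direction (roughly towards the robot), +y the side of the marker rail, z up. Rail: along x at y +80 mm, 12 mm wide, top 22 mm above the bench; beside it a white scale (10 mm steps).
- paddle_top (a point): Centre of the top edge of the slide's black paddle, a plate 14 mm thick (gauge x), 30 mm wide (y), from 16 to 82 mm above the bench; home it stands at x 0, y 0 of the gauge. A rod (top 32 mm above the bench) joins it to the housing. Grip it across width or thickness, fingertips 38 mm or more above the bench.
- slide (a joint): How far the slide (paddle, rod, side bar) is pulled out, m: 0 = fully home, stop at 0.100. A spring pulls it home with 3 N at 0 plus 120 N per m; damping 15 N s/m, about 0.15 kg. Let go while well out, it snaps home at over 0.35 m/s.
- bar_face (a point): Point of the slide's square steel side bar (10 mm, 26 to 36 mm above the bench, reaching from the paddle to y +90 mm of the gauge) that meets the drag marker: on its -x face, over the rail, 31 mm above the bench.
- marker (a joint): Drag marker's distance along its rail from its zero, m, growing in the pull direction; at 0 it is at its stop, 0.5 mm from the bar of the slide at home; range 0 to 0.105. It stays where it is left (1.5 N friction). The side bar of the pulled slide pushes it along in the pull direction but does not bring it back.
- marker_top (a point): Centre of the top of the drag marker, a grey upright block 16 x 16 mm, from 22 to 60 mm above the bench, sliding on the rail. Pinch it across the rail or push it; fingertips 38 mm or more above the bench pass clear of bar, rail and flag.
- marker_back (a point): Point on the marker's +x face (31 mm above the bench) that the side bar meets.
- fin_tip (a point): Tip of the marker's thin dark fin, 3 mm thick, which points outwards (+y of the gauge) from the marker's centre at 25 mm above the bench; 21 mm from the marker's centre in y and at the same x as its centre.
- flag: Brass index flag fixed on the base beyond the rail: a 14 mm cube (top 26 mm above the bench) with a 3 mm thick pointer towards the rail. Its axes are those of the gauge; its origin lies under the pointer's tip, on the base plate (12 mm above the bench). It is set anew before each check.
- flag_tip (a point): Tip of the flag's pointer, at the fin's height; the fin is level with it when both have the same x in the gauge's frame (they then face each other 2 mm apart in y).
- narrow_gauge: Narrow gauge, not to be used: base 270 x 90 x 10 mm with a round aluminium barrel 36 mm thick and a small round black knob, 18 mm in diameter and 63 mm high, on its slide. Origin: centre of the base's underside, same axes. The two gauges may be either way round on the bench.
- narrow_slide (a joint): Pull of the narrow gauge's slide, m, 0 = home. Leave it.
- weight: Brass check weight, 24 mm in diameter, 25 mm high, standing on the wide gauge's base; origin under its centre. Leave it.
- weight_small: Smaller brass check weight, 18 mm in diameter, 18 mm high, standing on the wide gauge's base; origin under its centre. Leave it.
- cup: Open white cup, 64 mm across, 60 mm high; origin under its centre. Leave it.
- parts_tray: Black divided tray, 100 x 140 x 25 mm; origin under its centre. Leave it.
- driver: Screwdriver with black handle, 160 mm, lying. Leave it.

How it is judged (in metres and radians):
On the way, in this order (a step that is already met when the one before it is completed fails the run):
1. drag marker pushed back to zero while the slide is home (both within 3 mm) (value of joint each of marker, slide below 0.003 m), for 0.2 s.
2. slide pulled so that its bar, against the marker (within 4 mm), holds the fin within 5 mm of the flag for over a second (x of fin_tip in the frame of flag between -0.005 and 0.005 m and horizontal distance between bar_face and marker_back below 0.004 m), for 1.2 s.
At the end, for the whole second after the job is handed in: The wide gauge's slide is fully home (within 3 mm), the drag marker stands alone with its fin within 6 mm of the flag, the narrow gauge's slide is home (within 3 mm) and the bystanders are where they were (within 30 mm) (value of joint each of slide, narrow_slide below 0.003 m and x of fin_tip in the frame of flag between -0.006 and 0.006 m); the robot touches nothing.
It fails at once if the slide was pulled more than 10 mm past the flag (x of bar_face in the frame of flag below -0.0015 m).
It fails at once if the slide snapped home (faster than 0.35 m/s) (velocity of joint slide below -0.35 m/s).
It fails at once if the narrow gauge was pulled by more than 12 mm (value of joint narrow_slide above 0.012 m).
It fails at once if a bystander was moved by more than 30 mm (distance of any of weight, weight_small, cup, parts_tray, driver from where it was at the start of the episode above 0.03 m).
It also fails if it takes over 58 s, if anything falls off the work surface, if the arm or the gripper's body presses on something with over 40 N, if the wrist force passes 120 N, or if a joint passes its speed limit or range.

ROBOT

A 6-joint arm with a two-finger parallel gripper is mounted at the origin on the work surface. World frame = base frame: x ahead of the robot, y to its left, z up, the work surface at z = 0. Lengths are in m, angles in degrees, forces in N, time in s.
With the tool pointing down it reaches from about 0.375 to 0.925 m from the base axis. Payload 5.7 kg.
Tool frame: the origin (TCP) lies midway between the tips of the shut fingers; the grasp point (between the pads) lies 19 mm behind it (bot.hold_point_z is the distance from the TCP to the grasp point, in m); z points along the fingers, y is the line along which they close (so a half turn about z gives the same grasp; the last joint's range is limited). The gripper opens to 85 mm and grips with 20 to 120 N. Pads are 22 mm wide; open, the fingers measure 114 mm over their backs; the gripper's body (76 mm by 85 mm) begins 54 mm behind the grasp point. The pads swing forward as they close: fully open they stand 13 mm farther back than shut.
Start: joints at [66.687, 20.558, 86.54, -0, 72.909, -6.595], TCP at [0.173, 0.575, 0.231] pointing down, gripper open.
Joint ranges: [-170.27, 170.27], [-57.76, 135], [12.27, 136.19], [-55.21, 235.2], [11.17, 155.16], [-170.74, 170.74]. Speed limits (degrees/s): [136.94, 136.94, 180, 180, 180, 180].

INTERFACE

Orientations are given as a 3x3 rotation matrix whose columns are the frame's x, y, z axes.
In Python, from station import bot, camera, camera_params gives the robot as it stands.
- The arm moves only by the tool servo_tool, never from a script. Its argument "increments" is a list that holds one entry, the list of rows, each a list of 7 numbers: the opening, from -1 (shut) to 1 (fully open), then the shift along the world's x, y, z as a fraction of full scale, then the turn, a rotation vector about the world's x, y, z as a fraction of full scale. A call has 1 to 20 rows; each row is the pose to reach, as a shift and turn from the pose commanded when the call began; what a row does not reach only later rows make up. Full scale, the value 1, is 300 mm for a shift and 0.5 rad for a turn. A row lasts 1/10 s, in which the tool goes at most 50 mm and 8.59 degrees, less where a joint would pass 70% of its speed; a pose out of reach is approached as far as the arm can. A call with a number of a shift or a turn outside -1 to 1 is refused whole. A call with a gripper value outside its range is refused whole. The fingers move at their own pace and stop on an object; "newtons" is the grip in N (left out, the last holds). Time passes only in rows, so rows that repeat a pose let the fingers close. It gives the time, the measured TCP pose, the force, the opening and the grip force at its end, in the units of the state.
- bot.observe(): the state, without advancing time (a new reading comes with each control period).
- camera(name): name is "side" or "top"; returns the picture (384x512x3 uint8, blue, green, red); there is no depth.
- camera_params(name): a dict with "K" (3x3 intrinsics, pixels), "R" (3x3) and "t" (3): a world point X has camera coordinates R X + t. Camera axes: x right, y down, z forward; pixel columns grow to the right and rows downward; lengths in m; the calibration is good to about 2 mm. A picture is of the moment at which its call begins. camera_params takes no time and is no camera call.
- bot.sign_off(): hands the job in; it is judged then, once.
The state is a dict: "time": time; "joint_pos": joint angles; "dq": joint speeds; "effort": joint torques, N m; "position": TCP position; "eef_rot": TCP orientation; "ft_force": force on the tool from outside, world axes, zero at the start; "torque": the same for the moment, N m; "finger_gap": finger opening in m; "grip_force": force on a finger pad.
Only numpy, scipy, OpenCV 4.12 (cv2) and the standard library are available. Lean on these libraries where they do the work, as an engineer would, in place of code of your own. Each camera call takes 0.05 s, during which the arm holds its last target. There are 200 camera calls.

## Working session

There is one attempt and no reset: what is moved stays moved. The work goes in short steps, Python scripts to look and compute and a tool call to move; the robot and the scene stay as the last step left them, time stands still between calls to the robot, and variables do not carry over. Pictures are saved under pics/ and viewed, at most 10 in all, crops included, and the job is handed in when it is done.

Besides the shell and the picture viewer there is one more tool, called after "Request:" in YAML: its name, and indented under it one key for each argument. servo_tool: Moves the arm, as the interface text tells. Its arguments: {"type":"object","properties":{"increments":{"type":"array"},"newtons":{"type":"number"}},"required":["increments"]}

```bash
mkdir -p pics; python3 - <<'E'
from station import bot, camera, camera_params
import cv2,numpy as np
for n in("top","side"):
    cv2.imwrite(f"pics/{n}0.png",cv2.resize(camera(n),(800,600),interpolation=cv2.INTER_CUBIC)); p=camera_params(n); print(n,p["K"].tolist(),np.round(p["R"],3).tolist(),p["t"])
s=bot.observe();print(s["time"],s["position"],np.round(s["eef_rot"],3).tolist(),s["finger_gap"])
E
```

```text
top [[376.9368335949007, 0.0, 262.1081049768853], [0.0, 376.9368335949007, 195.2349504938372], [0.0, 0.0, 1.0]] [[0.008, -1.0, -0.017], [-0.996, -0.007, -0.093], [0.092, 0.018, -0.996]] [0.02430281 0.50070448 1.46407106]
side [[481.20181450218024, 0.0, 249.95432286161093], [0.0, 481.20181450218024, 194.68232375998392], [0.0, 0.0, 1.0]] [[-0.992, -0.125, -0.002], [-0.095, 0.764, -0.639], [0.081, -0.634, -0.769]] [0.50473255 0.08020445 1.99005761]
0.1 [0.17236234 0.5740617  0.23054357] [[-0.958, 0.288, -0.001], [0.288, 0.958, -0.002], [0.0, -0.002, -1.0]] 0.08512292618878584
```

View pics/top0.png

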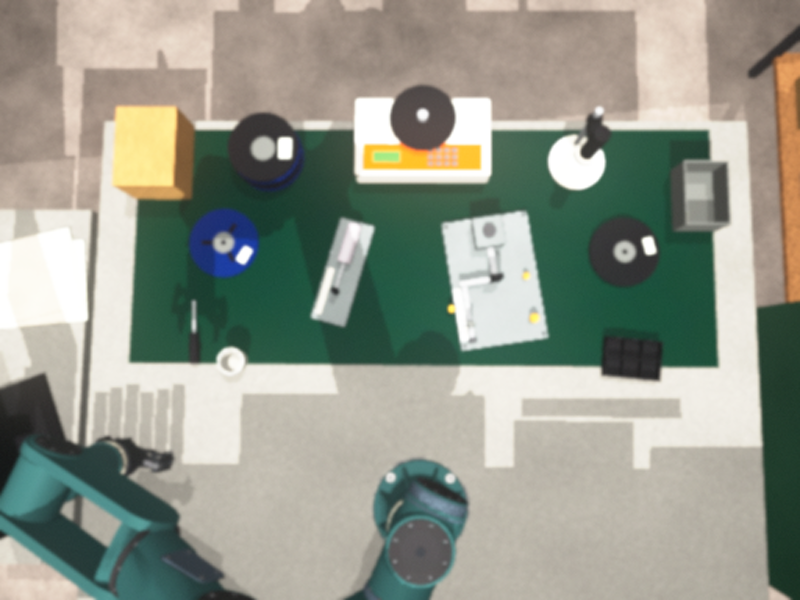

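View pics/side0.png

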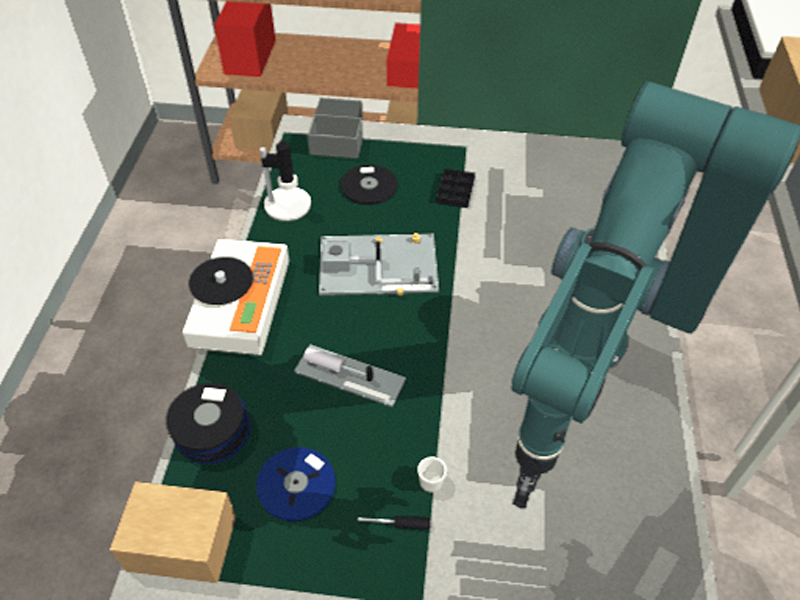

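```bash
python3 - <<'E'
from station import camera
import cv2,numpy as np
t=camera("top")[130:230,275:357]; s=camera("side")[143:195,198:288]
t=cv2.resize(t,None,fx=6,fy=6,interpolation=cv2.INTER_CUBIC);cv2.imwrite("pics/tc.png",t)
s=cv2.resize(s,None,fx=8,fy=8,interpolation=cv2.INTER_CUBIC);cv2.imwrite("pics/sc.png",s)
E
```

```text
(no output)
```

View pics/tc.png

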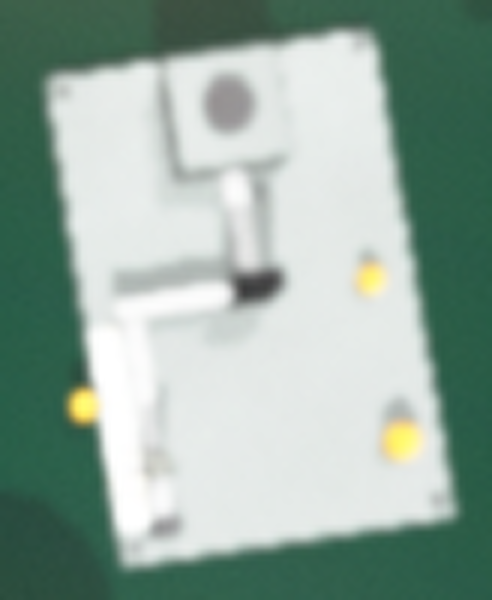

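View pics/sc.png

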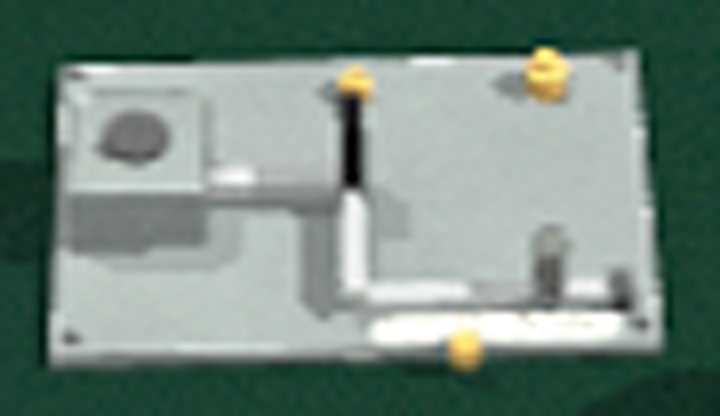

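```bash
cat >h.py <<'E'
from station import camera_params
import numpy as np
from scipy.optimize import least_squares
P={n:camera_params(n) for n in("top","side")}
def proj(n,X):
    p=P[n];c=p["K"]@(p["R"]@X+p["t"]);return c[:2]/c[2]
def px(n,u,v):
    return (np.array([u,v])+.5)/6-.5+[275,130] if n=="top" else (np.array([u,v])+.5)/8-.5+[198,143]
def ray(n,q,z):
    p=P[n];d=p["R"].T@np.linalg.solve(p["K"],[*q,1]);c=-p["R"].T@p["t"];return c+d*(z-c[2])/d[2]
def W(g,p):
    x,y,a=g;return np.array([x+np.cos(a)*p[0]-np.sin(a)*p[1],y+np.sin(a)*p[0]+np.cos(a)*p[1],p[2]])
def G(g,X):
    x,y,a=g;d=X[:2]-[x,y];return np.array([np.cos(a)*d[0]+np.sin(a)*d[1],-np.sin(a)*d[0]+np.cos(a)*d[1]])
E
python3 - <<'E'
from h import *
a,b,z=.165,.11,.012
C=[("top",48,76,a,b),("top",375,30,a,-b),("top",458,516,-a,-b),("top",124,570,-a,b),("side",62,65,a,-b),("side",638,50,-a,-b),("side",660,339,-a,b),("side",54,354,a,b)]
f=lambda g,cs:np.concatenate([proj(n,W(g,(x,y,z)))-px(n,u,v) for n,u,v,x,y in cs])
for cs in(C[:4],C[4:],C):
    r=least_squares(lambda g:f(g,cs),[.6,-.2,0]);print(r.x.round(4),f(r.x,cs).round(2))
g=r.x;np.save("g.npy",g)
for l,n,u,v,h in[("flagtop","top",84,405,.026),("flagtop","side",465,345,.026),("paddle","top",258,284,.082),("paddletop","side",352,97,.082),("marker","top",155,465,.06),("markertop","side",549,230,.06),("markerbot","side",549,297,.024),("bar","side",354,280,.036),("bar","top",170,302,.036),("wt","top",370,278,.018),("wt","top",402,440,.025)]:
    X=ray(n,px(n,u,v),h);print(l,n,X.round(4),(G(g,X)*1e3).round(1))
E
```

```text
[ 0.5686 -0.1873  0.1555] [ 0.2   0.42 -0.21 -0.   -0.21  0.19  0.23 -0.59]
[ 0.5686 -0.1848  0.156 ] [ 0.09 -0.16 -0.2   0.05  0.46  0.02 -0.35  0.04]
[ 0.5687 -0.1866  0.1557] [-0.01  0.42 -0.42 -0.01 -0.4   0.17  0.04 -0.59  0.15 -0.44 -0.18 -0.22
  0.47 -0.28 -0.3  -0.29]
flagtop top [ 0.4937 -0.0761  0.026 ] [-57.  120.7]
flagtop side [ 0.4931 -0.0724  0.026 ] [-57.  124.5]
paddle top [ 0.5664 -0.1831  0.082 ] [-1.7  3.8]
paddletop side [ 0.5698 -0.1939  0.082 ] [-0.1 -7.4]
marker top [ 0.4525 -0.1197  0.06  ] [-104.4   84.1]
markertop side [ 0.4547 -0.1296  0.06  ] [-103.7   73.9]
markerbot side [ 0.4522 -0.1137  0.024 ] [-103.7   90. ]
bar side [ 0.5568 -0.1024  0.036 ] [ 1.4 85. ]
bar top [ 0.5607 -0.1316  0.036 ] [ 0.7 55.5]
wt top [ 0.58   -0.2653  0.018 ] [ -1.  -79.5]
wt top [ 0.4722 -0.2838  0.025 ] [-110.3  -81.1]
```

Top crop: flag at (84,405), marker at about (155,465), paddle at (258,284). Side crop: marker top at (549,230), flag at (465,345). The gauge-frame fit agrees to under 1 px in both views. Flag x is −57 mm, marker centre x is −104 mm, so the target slide pull is about 43.5 mm.

Request:
servo_tool:
  increments:
    - [[-1, 0.3, -0.45, 0, 0, 0, 0.45], [-1, 0.6, -0.92, 0, 0, 0, 0.894], [-1, 0.6, -0.92, 0, 0, 0, 0.894], [-1, 0.6, -0.92, 0, 0, 0, 0.894], [-1, 0.6, -0.92, 0, 0, 0, 0.894], [-1, 0.6, -0.92, 0, 0, 0, 0.894], [-1, 0.6, -0.92, 0, 0, 0, 0.894], [-1, 0.6, -0.92, 0, 0, 0, 0.894], [-1, 0.6, -0.92, 0, 0, 0, 0.894], [-1, 0.6, -0.92, 0, 0, 0, 0.894]]
  newtons: 40

```text
time: 1.2
position: [0.3521, 0.2993, 0.2312]
eef_rot: [[-0.988, -0.155, -0.0], [-0.155, 0.988, 0.0], [0.0, 0.0, -1.0]]
ft_force: [0.5, 1.0, -0.7]
finger_gap: -0.0002
grip_force: 0.0
```

Request:
servo_tool:
  increments:
    - [[-1, 0.237, -0.9, 0, 0, 0, 0], [-1, 0.237, -0.9, 0, 0, 0, 0], [-1, 0.237, -0.9, 0, 0, 0, 0], [-1, 0.237, -0.9, 0, 0, 0, 0], [-1, 0.237, -0.9, 0, 0, 0, 0], [-1, 0.237, -0.9, 0, 0, 0, 0], [-1, 0.237, -0.9, 0, 0, 0, 0]]

```text
time: 1.9
position: [0.4252, 0.0268, 0.2315]
eef_rot: [[-0.988, -0.153, 0.001], [-0.153, 0.988, -0.001], [-0.001, -0.001, -1.0]]
ft_force: [-0.9, 1.4, 0.4]
finger_gap: 0.0003
grip_force: 0.0
```

Request:
servo_tool:
  increments:
    - [[-1, 0, -0.2, -0.1, 0, 0, 0], [-1, 0, -0.4, -0.2, 0, 0, 0], [-1, 0, -0.527, -0.3, 0, 0, 0], [-1, 0, -0.527, -0.4, 0, 0, 0], [-1, 0, -0.527, -0.5, 0, 0, 0], [-1, 0, -0.527, -0.57, 0, 0, 0], [-1, 0, -0.527, -0.61, 0, 0, 0], [-1, 0, -0.527, -0.61, 0, 0, 0], [-1, 0, -0.527, -0.61, 0, 0, 0], [-1, 0, -0.527, -0.61, 0, 0, 0]]

```text
time: 2.9
position: [0.4247, -0.1289, 0.049]
eef_rot: [[-0.988, -0.156, 0.001], [-0.156, 0.988, -0.001], [-0.001, -0.001, -1.0]]
ft_force: [-0.1, 0.1, -1.1]
finger_gap: 0.0
grip_force: 0.0
```

```bash
python3 - <<'E'
from h import *
from station import bot,camera
import cv2
g=np.load("g.npy");s=bot.observe();print(s["position"],G(g,s["position"]),s["ft_force"])
s=camera("side")[133:205,188:298]
cv2.imwrite("pics/sc2.png",cv2.resize(s,None,fx=7,fy=7,interpolation=cv2.INTER_CUBIC))
E
```

```text
[ 0.42465331 -0.12892351  0.04903154] [-0.13332817  0.07927354] [-0.13938906  0.09447792 -1.05656688]
```

View pics/sc2.png

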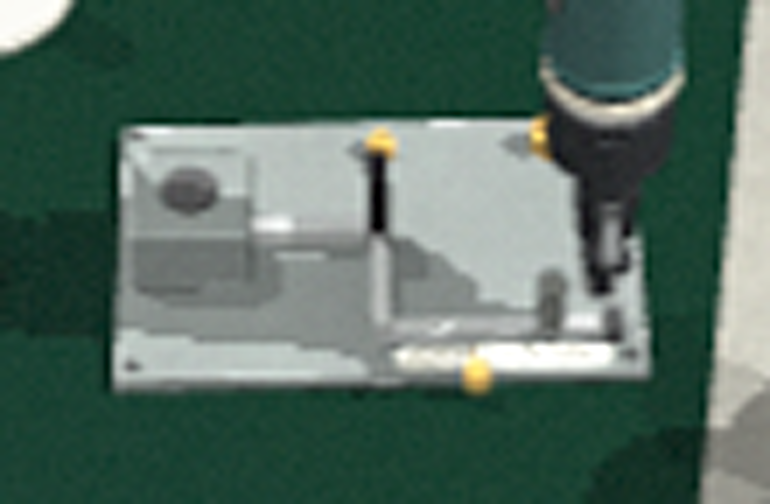

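Picture: shut fingers stand at (600,285), just on the robot side of the marker (552,290), in line with the rail. Pushing now.

Request:
servo_tool:
  increments:
    - [[-1, 0.01, 0.0016, -0.02, 0, 0, 0], [-1, 0.04, 0.0063, -0.02, 0, 0, 0], [-1, 0.07, 0.011, -0.02, 0, 0, 0], [-1, 0.1, 0.0157, -0.02, 0, 0, 0], [-1, 0.13, 0.0204, -0.02, 0, 0, 0], [-1, 0.16, 0.0251, -0.02, 0, 0, 0], [-1, 0.19, 0.0298, -0.02, 0, 0, 0], [-1, 0.22, 0.0345, -0.02, 0, 0, 0], [-1, 0.25, 0.0393, -0.02, 0, 0, 0], [-1, 0.275, 0.043, -0.02, 0, 0, 0], [-1, 0.295, 0.0463, -0.02, 0, 0, 0], [-1, 0.303, 0.0476, -0.02, 0, 0, 0], [-1, 0.303, 0.0476, -0.02, 0, 0, 0]]

```text
time: 4.25
position: [0.5155, -0.1154, 0.0424]
eef_rot: [[-0.988, -0.155, 0.001], [-0.155, 0.988, -0.001], [-0.001, -0.001, -1.0]]
ft_force: [-0.1, 0.4, -1.0]
finger_gap: -0.0004
grip_force: 0.0
```

```bash
python3 - <<'E'
from h import *
from station import bot
g=np.load("g.npy");s=bot.observe();print(s["position"],G(g,s["position"]),s["ft_force"])
E
```

```text
[ 0.51551482 -0.11544647  0.04242543] [-0.04147591  0.0784953 ] [-0.14230142  0.41161616 -1.03895179]
```

Request:
servo_tool:
  increments:
    - [[-1, 0.0066, 0.001, 0, 0, 0, 0], [-1, 0.0132, 0.002, 0, 0, 0, 0], [-1, 0.0198, 0.003, 0, 0, 0, 0], [-1, 0.0198, 0.003, 0, 0, 0, 0]]

```text
time: 4.65
position: [0.5209, -0.1144, 0.0423]
eef_rot: [[-0.988, -0.154, 0.001], [-0.154, 0.988, -0.0], [-0.001, -0.0, -1.0]]
ft_force: [-1.6, 0.2, 0.1]
finger_gap: 0.0002
grip_force: 0.1
```

Request:
servo_tool:
  increments:
    - [[-1, 0.0066, 0.001, 0, 0, 0, 0], [-1, 0.0066, 0.001, 0, 0, 0, 0]]

```text
time: 4.85
position: [0.5228, -0.114, 0.0423]
eef_rot: [[-0.988, -0.155, 0.0], [-0.155, 0.988, -0.0], [-0.0, -0.0, -1.0]]
ft_force: [-0.9, -0.4, -0.6]
finger_gap: -0.0003
grip_force: 0.3
```

Request:
servo_tool:
  increments:
    - [[-1, 0.0033, 0.0005, 0, 0, 0, 0], [-1, 0.0033, 0.0005, 0, 0, 0, 0]]

```text
time: 5.05
position: [0.5236, -0.1138, 0.0422]
eef_rot: [[-0.988, -0.155, -0.0], [-0.155, 0.988, -0.0], [0.0, -0.0, -1.0]]
ft_force: [0.2, -0.8, -0.3]
finger_gap: 0.0001
grip_force: 0.5
```

Request:
servo_tool:
  increments:
    - [[-1, 0.0033, 0.0005, 0, 0, 0, 0], [-1, 0.0033, 0.0005, 0, 0, 0, 0]]

```text
time: 5.25
position: [0.5245, -0.1137, 0.0422]
eef_rot: [[-0.988, -0.155, -0.0], [-0.155, 0.988, -0.0], [0.0, -0.0, -1.0]]
ft_force: [-1.6, -0.7, 0.2]
finger_gap: 0.0005
grip_force: 0.6
```

Request:
servo_tool:
  increments:
    - [[-1, 0.0033, 0.0005, 0, 0, 0, 0], [-1, 0.0033, 0.0005, 0, 0, 0, 0]]

```text
time: 5.45
position: [0.5252, -0.1136, 0.0422]
eef_rot: [[-0.988, -0.155, -0.001], [-0.155, 0.988, -0.0], [0.001, 0.0, -1.0]]
ft_force: [-2.1, -1.3, 2.1]
finger_gap: 0.0001
grip_force: 1.2
```

Request:
servo_tool:
  increments:
    - [[-1, 0.0033, 0.0005, 0, 0, 0, 0], [-1, 0.0033, 0.0005, 0, 0, 0, 0]]

```text
time: 5.65
position: [0.5253, -0.1135, 0.0422]
eef_rot: [[-0.988, -0.155, -0.002], [-0.155, 0.988, -0.0], [0.002, 0.0, -1.0]]
ft_force: [-5.1, -2.5, 4.0]
finger_gap: -0.0001
grip_force: 2.7
```

Request:
servo_tool:
  increments:
    - [[-1, 0.0033, 0.0005, 0, 0, 0, 0], [-1, 0.0033, 0.0005, 0, 0, 0, 0], [-1, 0.0033, 0.0005, 0, 0, 0, 0]]

```text
time: 5.95
position: [0.5254, -0.1134, 0.0422]
eef_rot: [[-0.988, -0.155, -0.004], [-0.155, 0.988, -0.0], [0.004, 0.0, -1.0]]
ft_force: [-7.1, -3.8, 5.8]
finger_gap: 0.0001
grip_force: 3.9
```

```bash
python3 - <<'E'
from h import *
from station import bot,camera
import cv2
g=np.load("g.npy");s=bot.observe();print(G(g,s["position"]),s["ft_force"])
s=camera("side")[143:195,198:288];t=camera("top")[130:230,275:357]
s=cv2.resize(s,None,fx=8,fy=8,interpolation=cv2.INTER_CUBIC)
cv2.imwrite("pics/sc3.png",s)
E
```

```text
[-0.03141188  0.07902387] [-7.12547872 -3.78228438  5.78494689]
```

View pics/sc3.png

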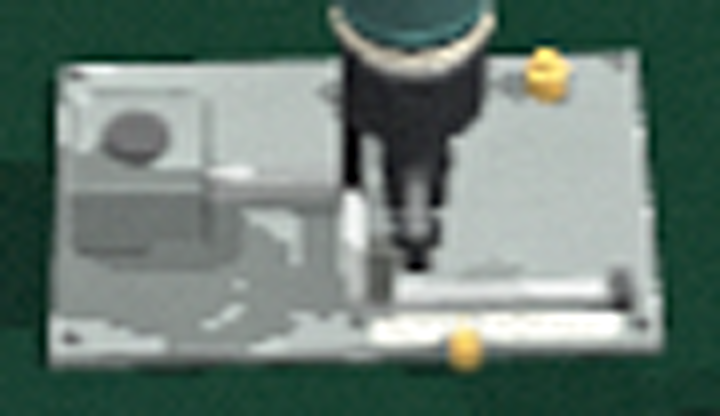

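The side picture shows the marker block at (380,270), standing against the side bar (354,280). The force rise confirms it is at the stop.

Request:
servo_tool:
  increments:
    - [[-1, -0.07, -0.011, 0, 0, 0, 0], [-1, -0.07, -0.011, 0.1, 0, 0, 0], [-1, -0.07, -0.011, 0.25, 0, 0, 0], [-1, -0.07, -0.011, 0.33, 0, 0, 0], [0.2, 0.03, -0.12, 0.33, 0, 0, 0], [0.2, 0.137, -0.244, 0.33, 0, 0, 0], [0.2, 0.137, -0.244, 0.33, 0, 0, 0], [0.2, 0.137, -0.244, 0.33, 0, 0, 0], [0.2, 0.137, -0.244, 0.33, 0, 0, 0], [0.2, 0.137, -0.244, 0.33, 0, 0, 0]]

```text
time: 7.05
position: [0.5676, -0.1854, 0.1409]
eef_rot: [[-0.988, -0.155, -0.001], [-0.155, 0.988, 0.001], [0.001, 0.001, -1.0]]
ft_force: [0.4, 0.4, 0.7]
finger_gap: 0.0514
grip_force: 0.0
```

```bash
python3 - <<'E'
from h import *
from station import bot,camera
g=np.load("g.npy");s=bot.observe();print(s["position"],G(g,s["position"]),s["ft_force"],s["finger_gap"])
E
```

```text
[ 0.56758585 -0.18535721  0.14093672] [-0.00087779  0.00135453] [0.40264608 0.36787709 0.67940846] 0.051421674631223074
```

Request:
servo_tool:
  increments:
    - [[0.2, 0.003, -0.003, -0.1, 0, 0, 0], [0.2, 0.003, -0.003, -0.18, 0, 0, 0], [0.2, 0.003, -0.003, -0.24, 0, 0, 0], [0.2, 0.003, -0.003, -0.29, 0, 0, 0], [0.2, 0.003, -0.003, -0.318, 0, 0, 0], [0.2, 0.003, -0.003, -0.318, 0, 0, 0], [0.2, 0.003, -0.003, -0.318, 0, 0, 0]]

```text
time: 7.75
position: [0.5696, -0.1872, 0.0463]
eef_rot: [[-0.988, -0.155, 0.0], [-0.155, 0.988, -0.0], [-0.0, -0.0, -1.0]]
ft_force: [-0.1, 0.8, 0.1]
finger_gap: 0.0514
grip_force: 0.0
```

Request:
servo_tool:
  increments:
    - [[-1, 0, 0, 0, 0, 0, 0], [-1, 0, 0, 0, 0, 0, 0], [-1, 0, 0, 0, 0, 0, 0], [-1, 0, 0, 0, 0, 0, 0], [-1, 0, 0, 0, 0, 0, 0], [-1, 0, 0, 0, 0, 0, 0]]
  newtons: 50

```text
time: 8.35
position: [0.5698, -0.1856, 0.0473]
eef_rot: [[-0.988, -0.154, 0.001], [-0.154, 0.988, 0.002], [-0.001, 0.002, -1.0]]
ft_force: [-0.1, 8.3, 7.4]
finger_gap: 0.0294
grip_force: 50.2
```

```bash
python3 - <<'E'
from h import *
from station import bot,camera
g=np.load("g.npy");s=bot.observe();print(s["position"],G(g,s["position"]),s["ft_force"],s["finger_gap"])
E
```

```text
[ 0.56976467 -0.18558439  0.04726319] [0.00123942 0.00079218] [-0.13123004  8.31897024  7.44683531] 0.029369565651176696
```

Request:
servo_tool:
  increments:
    - [[-1, -0.014, -0.0022, 0, 0, 0, 0], [-1, -0.028, -0.0044, 0, 0, 0, 0], [-1, -0.042, -0.0066, 0, 0, 0, 0], [-1, -0.056, -0.0088, 0, 0, 0, 0], [-1, -0.07, -0.011, 0, 0, 0, 0], [-1, -0.084, -0.0132, 0, 0, 0, 0], [-1, -0.098, -0.0154, 0, 0, 0, 0], [-1, -0.112, -0.0176, 0, 0, 0, 0], [-1, -0.125, -0.0197, 0, 0, 0, 0], [-1, -0.133, -0.021, 0, 0, 0, 0], [-1, -0.138, -0.0218, 0, 0, 0, 0], [-1, -0.138, -0.0218, 0, 0, 0, 0], [-1, -0.138, -0.0218, 0, 0, 0, 0]]

```text
time: 9.65
position: [0.5306, -0.1919, 0.0473]
eef_rot: [[-0.988, -0.153, 0.005], [-0.153, 0.988, 0.002], [-0.005, 0.001, -1.0]]
ft_force: [6.6, 12.1, 3.8]
finger_gap: 0.0291
grip_force: 49.8
```

```bash
python3 - <<'E'
from h import *
from station import bot,camera
import cv2
g=np.load("g.npy");s=bot.observe();print(G(g,s["position"]),s["ft_force"],s["finger_gap"])
s=camera("side")[165:195,230:280]
cv2.imwrite("pics/sc4.png",cv2.resize(s,None,fx=15,fy=15,interpolation=cv2.INTER_CUBIC))
for x in(-.052,-.057,-.062):
  for y,z in((.101,.025),(.12,.026),(.08,.06)):
    q=proj("side",W(g,(x,y,z)));print(x,y,((q-[230,165]+.5)*15-.5).round(0))
E
```

```text
[-0.03847358  0.00066945] [ 6.59942474 12.13941182  3.7973133 ] 0.029127011706028594
-0.052 0.101 [372. 258.]
-0.052 0.12 [374. 306.]
-0.052 0.08 [370. 122.]
-0.057 0.101 [389. 258.]
-0.057 0.12 [392. 305.]
-0.057 0.08 [387. 121.]
-0.062 0.101 [407. 257.]
-0.062 0.12 [409. 305.]
-0.062 0.08 [405. 121.]
```

View pics/sc4.png

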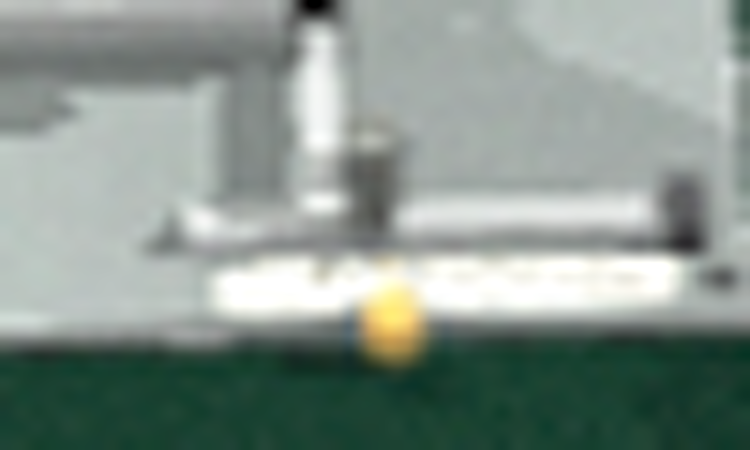

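Flag at u≈392 and marker centre at u≈372, so about 4.5 mm is left to pull. I pull that and then hold.

Request:
servo_tool:
  increments:
    - [[-1, -0.008, -0.0012, 0, 0, 0, 0], [-1, -0.0155, -0.0024, 0, 0, 0, 0], [-1, -0.0155, -0.0024, 0, 0, 0, 0], [-1, -0.0155, -0.0024, 0, 0, 0, 0], [-1, -0.0155, -0.0024, 0, 0, 0, 0]]

```text
time: 10.2
position: [0.526, -0.1926, 0.0473]
eef_rot: [[-0.988, -0.153, 0.005], [-0.153, 0.988, 0.002], [-0.005, 0.001, -1.0]]
ft_force: [6.8, 12.7, 2.3]
finger_gap: 0.0294
grip_force: 49.9
```

```bash
python3 - <<'E'
from h import *
from station import bot,camera
import cv2
g=np.load("g.npy");s=bot.observe();print(G(g,s["position"]),s["ft_force"],s["finger_gap"])
s=camera("side")[165:195,230:280]
cv2.imwrite("pics/sc5.png",cv2.resize(s,None,fx=15,fy=15,interpolation=cv2.INTER_CUBIC))
E
```

```text
[-0.04305585  0.00066046] [ 6.76865421 12.65995791  2.32022785] 0.02941927450313058
```

View pics/sc5.png

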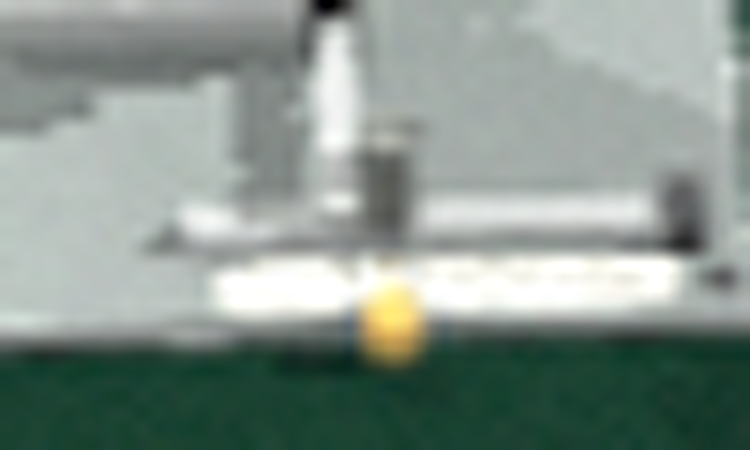

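Marker at u≈387 and flag at 392 (387–389 is expected for level), so they are level within about 1 mm. Holding 2 s.

Request:
servo_tool:
  increments:
    - [[-1, 0, 0, 0, 0, 0, 0], [-1, 0, 0, 0, 0, 0, 0], [-1, 0, 0, 0, 0, 0, 0], [-1, 0, 0, 0, 0, 0, 0], [-1, 0, 0, 0, 0, 0, 0], [-1, 0, 0, 0, 0, 0, 0], [-1, 0, 0, 0, 0, 0, 0], [-1, 0, 0, 0, 0, 0, 0], [-1, 0, 0, 0, 0, 0, 0], [-1, 0, 0, 0, 0, 0, 0], [-1, 0, 0, 0, 0, 0, 0], [-1, 0, 0, 0, 0, 0, 0], [-1, 0, 0, 0, 0, 0, 0], [-1, 0, 0, 0, 0, 0, 0], [-1, 0, 0, 0, 0, 0, 0], [-1, 0, 0, 0, 0, 0, 0], [-1, 0, 0, 0, 0, 0, 0], [-1, 0, 0, 0, 0, 0, 0], [-1, 0, 0, 0, 0, 0, 0], [-1, 0, 0, 0, 0, 0, 0]]

```text
time: 12.25
position: [0.526, -0.1926, 0.0473]
eef_rot: [[-0.988, -0.153, 0.005], [-0.153, 0.988, 0.002], [-0.005, 0.001, -1.0]]
ft_force: [6.8, 12.3, 2.9]
finger_gap: 0.0293
grip_force: 49.9
```

Request:
servo_tool:
  increments:
    - [[-1, 0, 0, 0, 0, 0, 0], [-1, 0.012, 0.0019, 0, 0, 0, 0], [-1, 0.024, 0.0038, 0, 0, 0, 0], [-1, 0.036, 0.0057, 0, 0, 0, 0], [-1, 0.048, 0.0076, 0, 0, 0, 0], [-1, 0.06, 0.0095, 0, 0, 0, 0], [-1, 0.072, 0.0114, 0, 0, 0, 0], [-1, 0.084, 0.0133, 0, 0, 0, 0], [-1, 0.096, 0.0152, 0, 0, 0, 0], [-1, 0.108, 0.017, 0, 0, 0, 0], [-1, 0.12, 0.0189, 0, 0, 0, 0], [-1, 0.132, 0.0208, 0, 0, 0, 0], [-1, 0.142, 0.0224, 0, 0, 0, 0], [-1, 0.15, 0.0236, 0, 0, 0, 0], [-1, 0.156, 0.0246, 0, 0, 0, 0], [-1, 0.156, 0.0246, 0, 0, 0, 0], [-1, 0.156, 0.0246, 0, 0, 0, 0]]

```text
time: 13.95
position: [0.5698, -0.1856, 0.0472]
eef_rot: [[-0.988, -0.154, -0.0], [-0.154, 0.988, 0.002], [0.0, 0.002, -1.0]]
ft_force: [-2.6, 7.0, 8.7]
finger_gap: 0.0292
grip_force: 50.7
```

```bash
python3 - <<'E'
from h import *
from station import bot,camera
g=np.load("g.npy");s=bot.observe();print(G(g,s["position"]),s["ft_force"],s["finger_gap"])
E
```

```text
[0.00126236 0.00079723] [-2.59854124  7.00233945  8.67421237] 0.029225018649473446
```

Request:
servo_tool:
  increments:
    - [[0.2, 0, 0, 0, 0, 0, 0], [0.2, 0, 0, 0, 0, 0, 0], [0.2, 0, 0, 0, 0, 0, 0], [0.2, 0, 0, 0, 0, 0, 0], [0.2, 0, 0, 0, 0, 0, 0], [0.2, 0, 0, 0.07, 0, 0, 0], [0.2, 0, 0, 0.15, 0, 0, 0], [0.2, 0, 0, 0.27, 0, 0, 0], [0.2, 0, 0, 0.4, 0, 0, 0], [0.2, 0, 0, 0.5, 0, 0, 0], [0.2, -0.3, 0.3, 0.6, 0, 0, 0], [0.2, -0.3, 0.6, 0.6, 0, 0, 0], [0.2, -0.3, 0.8, 0.6, 0, 0, 0], [0.2, -0.3, 0.8, 0.6, 0, 0, 0], [0.2, -0.3, 0.8, 0.6, 0, 0, 0], [0.2, -0.3, 0.8, 0.6, 0, 0, 0], [0.2, -0.3, 0.8, 0.6, 0, 0, 0], [0.2, -0.3, 0.8, 0.6, 0, 0, 0]]

```text
time: 15.75
position: [0.4807, 0.0521, 0.2259]
eef_rot: [[-0.988, -0.155, 0.001], [-0.155, 0.988, -0.001], [-0.0, -0.001, -1.0]]
ft_force: [0.0, 0.0, -0.1]
finger_gap: 0.0511
grip_force: 0.0
```

```bash
python3 - <<'E'
from station import bot,camera
import cv2
s=bot.observe();print(s["time"],s["position"],s["ft_force"],s["finger_gap"])
s=camera("side")[143:195,198:288]
cv2.imwrite("pics/sc6.png",cv2.resize(s,None,fx=8,fy=8,interpolation=cv2.INTER_CUBIC))
E
```

```text
15.75 [0.4807061  0.05211769 0.22589141] [ 0.02316784  0.0463791  -0.102991  ] 0.05110206297146187
```

View pics/sc6.png

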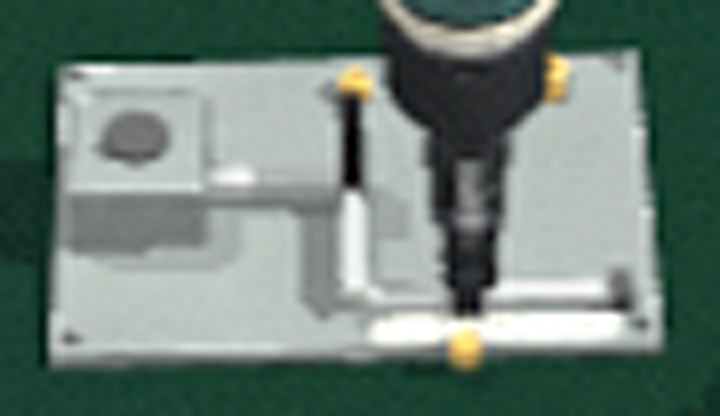

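The paddle is back at (352,140) and the bar at (354,280), exactly as at the start. The gripper hides the marker in this view, but nothing touched it after the hold. Both weights are unchanged and the arm is clear.

```bash
python3 -c "
from station import bot
print(bot.sign_off())"
```

```text
the job is handed in; nothing more can be done
None
```

Job handed in: marker zeroed against the bar, paddle pulled until the fin was level with the flag (within about 1 mm by camera) and held over two seconds, then the slide eased fully home; no verdict came back, and in the last picture the gripper hid the marker, so I did not see it again after the hold.

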